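Set a plate overhanging on the sawing board

ROBOT

A 6-joint arm with a two-finger parallel gripper is mounted at the origin on a cart in front of the work surface, level with it; the furniture and walls round the work are solid. World frame = base frame: x ahead of the robot, y to its left, z up, the work surface at z = 0. Lengths are in m, angles in rad, forces in N, time in s.
With the tool pointing down it reaches from about 0.425 to 0.925 m from the base axis. Payload 12.5 kg.
Tool frame: the origin (TCP) lies between the finger pads; the fingertips stand 25 mm ahead of it and the grasp point (between the pads) lies 6 mm ahead of it; x points along the fingers, y is the direction in which the jaws open and shut, and the axes are right-handed (so a half turn about x gives the same grasp; the last joint's range is limited). The gripper opens to 85 mm and grips with 20 to 120 N. Pads are 22 mm wide; open, the fingers measure 114 mm over their backs; the gripper's body (76 mm by 85 mm) begins 54 mm behind the grasp point. The pads swing forward as they close: fully open they stand 13 mm farther back than shut.
Start: joints at [-1.302, 0.491, 1.559, -0, 1.092, -0.106], TCP at [0.229, -0.582, 0.256] pointing down, gripper open.
Joint ranges: [-3.1, 3.1], [-0.84, 2.19], [0.05, 2.79], [-1.13, 4.28], [0.06, 2.93], [-2.69, 2.69]. Speed limits (rad/s): [2.22, 2.22, 2.79, 3.14, 3.14, 3.14].

INTERFACE

Orientations are given as a rotation vector (axis times angle).
In Python, from plant import status, cams, manip gives the robot as it stands. The module is installed in compiled form; this text tells all that it offers.
- The arm moves only by the tool move_arm, never from a script. Its arguments are lists of equal length, an entry for each row: "turn": the turn, a rotation vector about the world's x, y, z in rad, a list of three; "linear": the shift along the world's x, y, z in mm, a list of three; "grip": the gripper's target within -1 to 1 (shut at 1, half-way at 0, fully open at -1). A call has 1 to 12 rows; each row shifts and turns the commanded pose from where the row before left it; what a row does not reach is not made up. A row lasts 1/10 s, in which the tool goes at most 50 mm and 8.59 degrees, less where a joint would pass 70% of its speed; a pose out of reach is approached as far as the arm can. A call is refused whole if a number of a shift passes 50 or a number of a turn 0.15, either way. A call with a gripper value outside its range is refused whole. The fingers move at their own pace and stop on an object; "grip_force" is the grip in N (left out, the last holds). Time passes only in rows, so rows that do not move let the fingers close. It gives the time, the measured TCP pose, the force and the opening at its end, in the units of the state.
- status.get_obs(): the state, without advancing time (a new reading comes with each control period).
- cams.capture(name): name is "side" or "top"; returns (picture, depth): 384x512x3 uint8, red, green, blue; 384x512 float32, m along the optical axis (not along the pixel's ray), 0 where there is no reading.
- cams.camera_params(name): a dict with "fx", "fy", "cx", "cy" (pixels), "D" ([k1, k2, p1, p2, k3] as OpenCV has them; the pictures are not rectified), "R" (3x3) and "t" (3): a world point X has camera coordinates R X + t. Camera axes: x right, y down, z forward; pixel columns grow to the right and rows downward; lengths in m; the calibration is good to about 2 mm. A picture is of the moment at which its call begins. camera_params takes no time and is no camera call.
- manip.finish_job(): hands the job in, once; it reports no verdict.
Trained networks look in the newest picture that a camera, given by its name, has taken for a name from the list of things; names that differ only in an ending like _2 or _b are one class to them, and where a whole thing is asked for, a point or a joint stands for the part that bears it (a point fixed in the world has none). Each returns a list of dicts, best first, with "conf" (0 to 1); they miss things now and then, are a little off and sometimes report something else, mostly with a low value. They report only what shows in the picture. A call takes as long as a camera call.
- cams.boxes_of(camera, query): "location" ([x, y, z] in m, in world coordinates, good to about 4 mm: the middle of the surface that is visible of it).
- cams.regions_of(camera, query): "region" (384x512 bool, what is visible of it).
- cams.landmark_of(camera, query): "location" ([x, y, z] in m, in world coordinates, good to about 4 mm: a listed point, or the origin of a listed thing).
The state is a dict: "time_s": time; "joints": joint angles; "joint_velocities": joint speeds; "effort": joint torques, N m; "position": TCP position; "ee_rot": TCP orientation; "contact_force": force on the tool from outside, world axes, zero at the start; "ft_torque": the same for the moment, N m; "finger_gap": finger opening in m.
Only numpy, scipy, OpenCV 4.12 (cv2) and the standard library are available. Lean on these libraries where they do the work, as an engineer would, in place of code of your own. Each camera call takes 0.05 s, during which the arm holds its last target. There are 200 camera calls.

TASK

Set the metal plate ready for sawing: with the fingertips, push it about on the sawing board until its far long edge lies flat against the board's fence and the line scribed across it stands right over the board's left-hand end, so that the short piece beyond the line overhangs. Only slide the plate, never lift or tip it, and leave the bush, the folding rule and the file where they are.

Things in the scene. Friction and masses are not known exactly. Their poses are not given: they have to be found in the camera images.
- board: wooden sawing board fixed to the bench, 180 (x) x 300 (y) x 30 mm high; origin at the centre of its underside. Along its far (+x) side runs a fence 25 mm wide that rises 14 mm above the board's top; the fence's near face is at board x = +65 mm. The board's flat top (30 mm above the bench) reaches from x = -90 to +65 mm and y = -150 to +150 mm. It may stand turned by up to 0.25 rad
- board_end (a point): middle of the upper edge of the board's left-hand end, board frame (0, +150, +30) mm, axes as the board's; the plate is to overhang this end (+y)
- plate: loose flat dark grey anodised aluminium plate lying on the board, 90 (x) x 160 (y) x 8 mm thick, about 0.3 kg; origin at the centre of its underside, y along its length, z up; two small bright punch dots mark its right-hand (-y) end. It starts up to 35 mm clear of the fence and slightly askew; friction on the board holds it where it is left
- plate_line (a point): middle of the thin bright line scribed straight across the plate's upper face, parallel to its short ends and 40 mm from its left (+y) end: plate frame (0, +40, +8) mm. At the start the whole plate lies on the board, the line 50 to 130 mm short of the board's left-hand end
- bush: bystander: flanged steel bush, 38 mm across and 34 mm high, standing on the bench to the right of the board; origin at the centre of its underside
- rule: bystander: yellow folding rule, 28 x 160 x 12 mm, lying on the bench in front of the board, on the robot's side; origin at the centre of its underside, length along its y
- file: bystander: flat file with a wooden handle, 28 x 350 x 28 mm, lying on the bench well to the left of the board; origin at the centre of its underside, length along its y

How it is judged:
At the end, for the whole second after the job is handed in: The plate lies flat and at rest on the board, its scribed line within 5 mm of the plane of the board's left-hand end, its far long edge within 4 mm of the fence (measured at the middle) and within 0.04 rad of parallel to it (y of plate_line in the frame of board_end between -0.005 and 0.005 m and x of plate in the frame of board above 0.016 m and angle between the y axis of plate and the y axis of board, either way round below 0.04 rad and z of plate in the frame of board between 0.027 and 0.033 m and angle between plate's own z axis and vertical below 0.03 rad and linear speed of plate below 0.01 m/s); the robot touches nothing.
It fails at once if the plate is lifted off the board (z of plate in the frame of board above 0.04 m).
It fails at once if the plate is tipped or falls off the board (angle between plate's own z axis and vertical above 0.15 rad or z of plate in the frame of board below 0.02 m).
It fails at once if the bush is moved (distance of bush from where it was at the start of the episode above 0.02 m).
It fails at once if the folding rule is moved (distance of rule from where it was at the start of the episode above 0.02 m).
It fails at once if the file is moved (distance of file from where it was at the start of the episode above 0.02 m).
It also fails if it takes over 54 s, if anything falls off the work surface, if the arm or the gripper's body presses on something with over 40 N, if the wrist force passes 120 N, or if a joint passes its speed limit or range.

## Working session

There is one attempt and no reset: what is moved stays moved. The work goes in short steps, Python scripts to look and compute and a tool call to move; the robot and the scene stay as the last step left them, time stands still between calls to the robot, and variables do not carry over. Pictures are saved under pics/ and viewed, on a budget of 10 in all, crops included, one or two more only if the job needs it, and the job is handed in when it is done.

Besides the shell and the picture viewer there is one more tool, called as name(argument=value, ...) on one line, values as JSON. move_arm: Moves the arm, as the interface text tells. Its arguments: {"type":"object","properties":{"turn":{"type":"array","items":{"type":"array","items":{"type":"number"}}},"linear":{"type":"array","items":{"type":"array","items":{"type":"number"}}},"grip":{"type":"array","items":{"type":"number"}},"grip_force":{"type":"number"}},"required":["turn","linear","grip"]}

```bash
mkdir -p pics; cat > h.py <<'E'
import numpy as np, cv2
from plant import status, cams, manip
def shot(n,f=None):
    im,d=cams.capture(n)
    if f: cv2.imwrite('pics/'+f,im[:,:,::-1])
    return im,d
def ray(n,px):
    p=cams.camera_params(n);K=np.array([[p['fx'],0,p['cx']],[0,p['fy'],p['cy']],[0,0,1.]])
    u=cv2.undistortPoints(np.array(px,float).reshape(-1,1,2),K,np.array(p['D']))[:,0]
    R=np.array(p['R']);t=np.array(p['t'])
    return -R.T@t,(R.T@np.c_[u,np.ones(len(u))].T).T
def onz(n,px,z):
    c,r=ray(n,px);return c+r*((z-c[2])/r[:,2])[:,None]
def rect(n,reg,z):
    cs=max(cv2.findContours(reg.astype('uint8'),0,cv2.CHAIN_APPROX_NONE)[0],key=len)[:,0]
    P=onz(n,cs,z)[:,:2]
    return cv2.minAreaRect((P*1000).astype('float32'))
E
python3 - <<'E'
from h import *
for n in ('top','side'):
    shot(n,n+'1.png')
    for q in ('board','plate','board_end','plate_line','bush','rule','file'):
        r=cams.landmark_of(n,q)
        print(n,q,[(np.round(a['location'],4).tolist(),round(a['conf'],2)) for a in r[:2]])
    for q,z in (('plate',.038),('board',.03)):
        for a in cams.regions_of(n,q)[:1]: print(q,a['conf'],a['region'].sum(),rect(n,a['region'],z))
o=status.get_obs();print(o['time_s'],o['position'],o['ee_rot'],o['finger_gap'])
E
```

```text
top board [([0.5368, 0.0399, 0.0022], 0.88)]
top plate [([0.5406, 0.0445, 0.0292], 0.92)]
top board_end [([0.5484, 0.1836, 0.0279], 0.8), ([0.5148, -0.1474, 0.0059], 0.55)]
top plate_line [([0.5432, 0.0896, 0.0389], 0.94)]
top bush [([0.5125, -0.1493, 0.0005], 0.61)]
top rule [([0.3994, 0.0526, -0.0008], 0.68)]
top file [([0.5067, 0.444, -0.0004], 0.59)]
plate 0.87 1519 ((533.688720703125, 45.10966873168945), (158.7023468017578, 93.85077667236328), 85.93838500976562)
board 0.87 4142 ((533.0298461914062, 34.801429748535156), (299.3185119628906, 188.25949096679688), 85.18553924560547)
side board [([0.5364, 0.0318, 0.0004], 0.63)]
side plate []
side board_end [([0.5486, 0.1853, 0.0287], 0.88)]
side plate_line [([0.5365, 0.0861, 0.0364], 0.85), ([0.5432, 0.0484, 0.0323], 0.51)]
side bush [([0.5197, -0.1533, 0.0], 0.68)]
side rule [([0.4037, 0.0523, -0.0021], 0.82)]
side file [([0.511, 0.4437, -0.0036], 0.95)]
plate 0.57 1451 ((544.69921875, 38.01268768310547), (169.341552734375, 101.02444458007812), 85.27890014648438)
board 0.76 4619 ((552.718994140625, 28.053268432617188), (343.9062194824219, 203.23001098632812), 84.82150268554688)
1.0 [ 0.22882034 -0.58161377  0.25632866] [ 2.01663786  0.38223644 -2.01650286] 0.08564788655018657
```

```bash
python3 -c "
import cv2
a=cv2.imread('pics/top1.png');b=cv2.imread('pics/side1.png')
cv2.imwrite('pics/t.png',cv2.resize(a,(800,600),interpolation=2));cv2.imwrite('pics/s.png',cv2.resize(b,(800,600),interpolation=2))"
```

```text
(no output)
```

View pics/t.png

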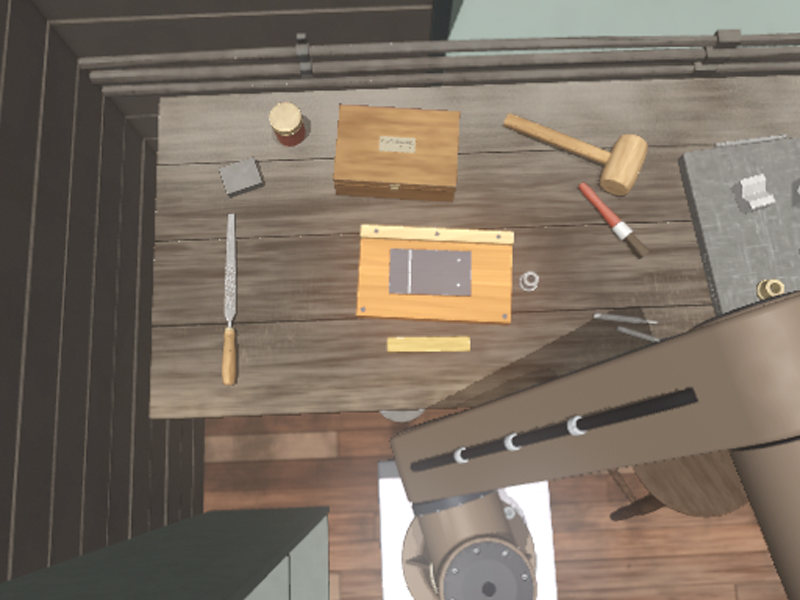

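View pics/s.png

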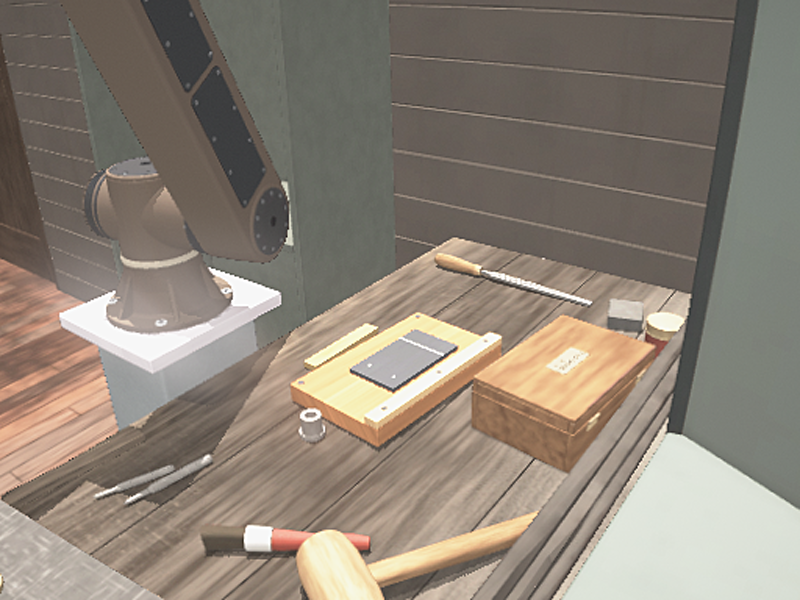

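Top view (800 px wide): board at about (358–514, 225–322) with the fence at the top. The plate is at (390–470, 250–295), with the line at x≈409 and the dots on the right. The side view agrees. Next I'll measure edges in rectified profiles along the board frame.

```bash
cat >> h.py <<'E'
def ortho(n,im,z,o,yaw,xs,ys):
    "image sampled in frame (o,yaw) at height z; rows xs, cols ys (m)"
    X,Y=np.meshgrid(xs,ys,indexing='ij');c,s=np.cos(yaw),np.sin(yaw)
    W=np.stack([o[0]+c*X-s*Y,o[1]+s*X+c*Y,np.full(X.shape,z)],-1).reshape(-1,3)
    p=cams.camera_params(n);K=np.array([[p['fx'],0,p['cx']],[0,p['fy'],p['cy']],[0,0,1.]])
    u=cv2.projectPoints(W,cv2.Rodrigues(np.array(p['R']))[0],np.array(p['t'],float),K,np.array(p['D'],float))[0].reshape(*X.shape,2).astype('float32')
    return cv2.remap(im,u[...,0],u[...,1],cv2.INTER_CUBIC).astype(float)
def edge(prof,ax,lo,hi,peak=False):
    "subpixel strongest edge (or bright peak) of profile between lo and hi"
    g=prof.copy() if peak else np.abs(np.gradient(prof))
    m=(ax>=lo)&(ax<=hi);a=ax[m];g=g[m];i=g.argmax();k=slice(max(0,i-8),i+9)
    w=g[k]-(g[k].min());return (a[k]*w).sum()/w.sum()
E
python3 - <<'E'
from h import *
print([ (n,np.round(-np.array(cams.camera_params(n)['R']).T@np.array(cams.camera_params(n)['t']),2)) for n in('top','side')])
im,d=shot('top')
o=(.5366,.0358);yaw=-.083
ax=np.arange(-.13,.13,.0005);ay=np.arange(-.19,.19,.0005)
A=ortho('top',im,.03,o,yaw,ax,ay);B=ortho('top',im,.038,o,yaw,ax,ay)
M=lambda I,lo,hi:(I[:,:,0]-I[:,:,2])
cv2.imwrite('pics/o1.png',np.clip(B[::-1,::-1,::-1],0,255))
# board left/right ends at several x (z=.03), saturation r-b
S=A[:,:,0]-A[:,:,2]; T=B.mean(2)
for x in (-.07,-.05,.02,.05):
    r=S[np.abs(ax-x)<.008].mean(0); print('x',x,'ends',edge(r,ay,.12,.18),edge(r,ay,-.18,-.12))
for y in (-.12,-.06,-.03,0,.03,.06,.08,.13):
    c=S[:,np.abs(ay-y)<.008].mean(1);t=T[:,np.abs(ay-y)<.008].mean(1)
    print('y',y,'near',edge(c,ax,-.11,-.075),'fence',edge(c,ax,.05,.08),'plate',edge(t,ax,-.07,-.02),edge(t,ax,.02,.06))
for x in (-.03,-.015,0,.015,.03):
    t=T[np.abs(ax-x)<.006].mean(0); print('x',x,'line',edge(t,ay,.03,.07,True),'pl ends',edge(t,ay,.07,.12),edge(t,ay,-.1,-.05))
E
```

```text
[('top', array([0.21, 0.13, 1.32])), ('side', array([ 1.11, -0.73,  0.62]))]
x -0.07 ends 0.1493992960164838 -0.14962824260138835
x -0.05 ends 0.14989144199346435 -0.15018476030591302
x 0.02 ends 0.1491024777483765 -0.15142427007299264
x 0.05 ends 0.1493238685252111 -0.1515899451282811
y -0.12 near -0.0936781041718094 fence 0.0621061157024795 plate -0.023005279291553046 0.058190784209122604
y -0.06 near -0.09336169014084504 fence 0.06256744722955161 plate -0.04707602690367517 0.05844309256121991
y -0.03 near -0.09445729366602684 fence 0.06286814744801528 plate -0.048511422013334735 0.05847525573679862
y 0 near -0.09279063971199111 fence 0.062390762205830855 plate -0.04811098803721747 0.05850411240575753
y 0.03 near -0.09402768691588782 fence 0.06304043126684652 plate -0.04812860246198399 0.05833015677835862
y 0.06 near -0.09294475580464369 fence 0.06307631401617268 plate -0.049479603888434566 0.058913230884557855
y 0.08 near -0.09250852651212359 fence 0.06309177679882542 plate -0.04905459940652813 0.05861738633114114
y 0.13 near -0.09155818229577091 fence 0.06329181788188734 plate -0.03225838301043212 0.058654792746114126
x -0.03 line 0.048545663800176456 pl ends 0.0874340977530695 -0.07159781897491813
x -0.015 line 0.04891799544419156 pl ends 0.08910594501223576 -0.07008706112992326
x 0 line 0.04946557836527556 pl ends 0.08975174887892401 -0.06814906679764234
x 0.015 line 0.050031556381306484 pl ends 0.09046403097615675 -0.06958525655388742
x 0.03 line 0.04968488649940284 pl ends 0.09036031649421815 -0.06922294599705811[ WARN:0@2.793] global loadsave.cpp:1063 imwrite_ Unsupported depth image for selected encoder is fallbacked to CV_8U.
```

View pics/o1.png

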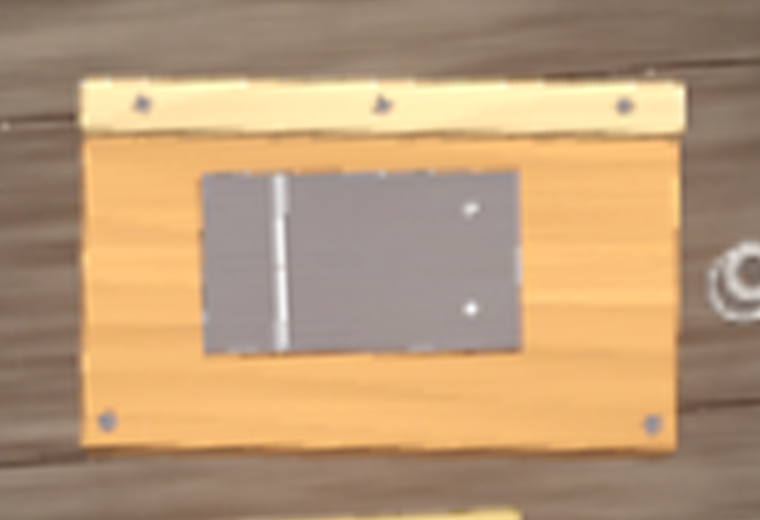

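```bash
cat >> h.py <<'E'
from scipy.spatial.transform import Rotation as Rn
O=np.array([.5366,.0358]);YAW=-.087
c,s=np.cos(YAW),np.sin(YAW);RB=np.array([[c,-s],[s,c]])
BO=O+np.array([[np.cos(-.083),-np.sin(-.083)],[np.sin(-.083),np.cos(-.083)]])@[-.0025,-.0005]
b2w=lambda p:BO+RB@np.array(p)
w2b=lambda p:RB.T@(np.array(p)[:2]-BO)
def tool():
    o=status.get_obs();R=Rn.from_rotvec(o['ee_rot']).as_matrix()
    print('t',o['time_s'],'pos',np.round(o['position'],4),'board',np.round(w2b(o['position'])*1000,1),'x',np.round(R[:,0],3),'yaw of tool y rel board',round(np.arctan2(R[1,1],R[0,1])-YAW,3),'F',np.round(o['contact_force'],1),'gap',round(o['finger_gap'],4))
E
python3 - <<'E'
from h import *
tool(); print(b2w((-.083,.010)))
E
```

```text
t 1.05 pos [ 0.2288 -0.5816  0.2563] board [-250.5 -641.3] x [ 0. -0. -1.] yaw of tool y rel board -1.109 F [ 0.3  0.3 -0.2] gap 0.0854
[0.45224997 0.05268306]
```

move_arm(turn=[[0,0,-0.066],[0,0,-0.066],[0,0,-0.066],[0,0,-0.066],[0,0,-0.066],[0,0,-0.066],[0,0,-0.066],[0,0,0],[0,0,0],[0,0,0],[0,0,0],[0,0,0]], linear=[[25,25,-8],[25,25,-8],[25,25,-8],[25,25,-8],[25,25,-8],[25,25,-8],[25,25,-8],[25,25,-8],[20,40,-8],[3,45,-8],[0,45,-8],[0,45,0]], grip=[1,1,1,1,1,1,1,1,1,1,1,1], grip_force=30)

```text
time_s: 2.25
position: [0.4514, -0.2047, 0.1675]
ee_rot: [-2.175, 0.094, 2.178]
contact_force: [1.3, 0.2, -0.0]
finger_gap: -0.0001
```

move_arm(turn=[[0,0,0],[0,0,0],[0,0,0],[0,0,0],[0,0,0],[0,0,0],[0,0,0],[0,0,0],[0,0,0],[0,0,0]], linear=[[0,45,0],[0,45,0],[0,45,0],[0,45,0],[0,45,0],[0,30,0],[0,0,-30],[0,0,-35],[0,0,0],[0,0,0]], grip=[1,1,1,1,1,1,1,1,1,1])

```text
time_s: 3.25
position: [0.4519, 0.0483, 0.1036]
ee_rot: [-2.175, 0.095, 2.178]
contact_force: [0.1, 0.1, 0.7]
finger_gap: -0.0001
```

```bash
python3 - <<'E'
from h import *
tool()
E
```

```text
t 3.25 pos [0.4519 0.0483 0.1036] board [-83.    5.6] x [-0.001 -0.    -1.   ] yaw of tool y rel board -1.571 F [0.1 0.1 0.7] gap -0.0001
```

move_arm(turn=[[0,0,0],[0,0,0],[0,0,0],[0,0,0],[0,0,0],[0,0,0],[0,0,0],[0,0,0],[0,0,0]], linear=[[0,4,-25],[0,0,-15],[0,0,-5],[0,0,0],[10,-0.9,0],[8,-0.7,0],[4,-0.35,0],[0,0,0],[0,0,0]], grip=[1,1,1,1,1,1,1,1,1])

```text
time_s: 4.15
position: [0.4737, 0.0504, 0.0584]
ee_rot: [-2.177, 0.095, 2.177]
contact_force: [-0.5, 0.5, 0.1]
finger_gap: 0.0001
```

```bash
python3 - <<'E'
from h import *
tool()
E
```

```text
t 4.15 pos [0.4737 0.0504 0.0584] board [-61.4   9.6] x [-0. -0. -1.] yaw of tool y rel board -1.571 F [-0.5  0.5  0.1] gap 0.0001
```

No vertical contact, with the tips at z≈33 mm. Now I'll push slowly toward the fence.

move_arm(turn=[[0,0,0],[0,0,0],[0,0,0],[0,0,0],[0,0,0],[0,0,0],[0,0,0],[0,0,0],[0,0,0]], linear=[[2,-0.17,0],[2,-0.17,0],[2,-0.17,0],[2,-0.17,0],[2,-0.17,0],[2,-0.17,0],[2,-0.17,0],[2,-0.17,0],[0,0,0]], grip=[1,1,1,1,1,1,1,1,1])

```text
time_s: 5.05
position: [0.4902, 0.049, 0.0583]
ee_rot: [-2.177, 0.095, 2.176]
contact_force: [-0.7, 0.4, 0.1]
finger_gap: 0.0
```

move_arm(turn=[[0,0,0],[0,0,0],[0,0,0],[0,0,0],[0,0,0]], linear=[[1.5,-0.13,0],[1.5,-0.13,0],[1.5,-0.13,0],[0.5,-0.04,0],[0,0,0]], grip=[1,1,1,1,1])

```text
time_s: 5.55
position: [0.495, 0.0486, 0.0583]
ee_rot: [-2.177, 0.095, 2.176]
contact_force: [-0.5, -0.0, -1.3]
finger_gap: 0.0001
```

```bash
python3 - <<'E'
from h import *
tool()
E
```

```text
t 5.55 pos [0.495  0.0486 0.0583] board [-40.    9.7] x [ 0. -0. -1.] yaw of tool y rel board -1.571 F [-0.5 -0.  -1.3] gap 0.0001
```

move_arm(turn=[[0,0,0],[0,0,0],[0,0,0],[0,0,0]], linear=[[1,-0.09,0],[1,-0.09,0],[1,-0.09,0],[0,0,0]], grip=[1,1,1,1])

```text
time_s: 5.95
position: [0.498, 0.0484, 0.0583]
ee_rot: [-2.177, 0.095, 2.177]
contact_force: [-0.6, 1.4, -0.5]
finger_gap: -0.0
```

```bash
python3 - <<'E'
from h import *
tool()
for n in('top','side'):
    im,d=shot(n)
    I=ortho(n,im,.038,BO,YAW,np.arange(-.12,.13,.0005),np.arange(-.17,.2,.0005)); cv2.imwrite(f'pics/o2{n}.png',np.clip(I[::-1,::-1,::-1],0,255).astype('uint8'))
cv2.imwrite('pics/o2.png',cv2.vconcat([cv2.imread('pics/o2top.png'),cv2.imread('pics/o2side.png')])[:, :][:1000][::1])
a=cv2.imread('pics/o2.png');cv2.imwrite('pics/o2.png',cv2.resize(a,None,fx=.6,fy=.6,interpolation=3));print(a.shape)
E
```

```text
t 5.95 pos [0.498  0.0484 0.0583] board [-37.    9.7] x [ 0. -0. -1.] yaw of tool y rel board -1.571 F [-0.6  1.4 -0.5] gap -0.0
(1000, 740, 3)
```

View pics/o2.png

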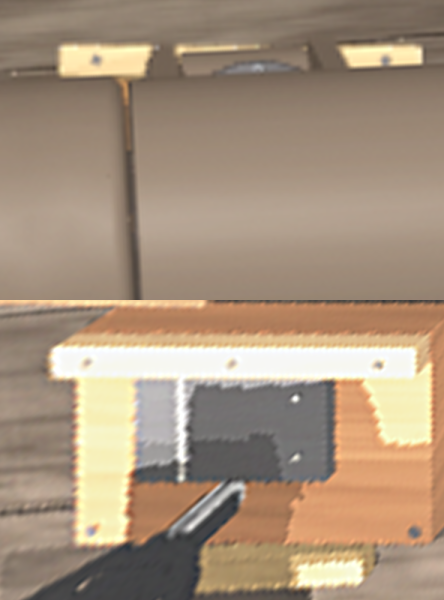

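The top view is blocked by the arm. The side view shows the plate close to the fence with the tip at its near edge (240,482). I'll push on until the force rises.

move_arm(turn=[[0,0,0],[0,0,0],[0,0,0]], linear=[[1,-0.09,0],[0.5,-0.04,0],[0,0,0]], grip=[1,1,1])

```text
time_s: 6.35
position: [0.4993, 0.0482, 0.0583]
ee_rot: [-2.177, 0.095, 2.177]
contact_force: [-1.5, 0.2, 0.2]
finger_gap: -0.0
```

move_arm(turn=[[0,0,0],[0,0,0],[0,0,0]], linear=[[1,-0.09,0],[0.5,-0.04,0],[0,0,0]], grip=[1,1,1])

```text
time_s: 6.65
position: [0.5006, 0.0481, 0.0583]
ee_rot: [-2.176, 0.095, 2.178]
contact_force: [-4.1, 0.7, 0.8]
finger_gap: 0.0
```

move_arm(turn=[[0,0,0],[0,0,0],[0,0,0]], linear=[[0.5,-0.04,0],[0.5,-0.04,0],[0,0,0]], grip=[1,1,1])

```text
time_s: 6.95
position: [0.5009, 0.0482, 0.0582]
ee_rot: [-2.174, 0.095, 2.179]
contact_force: [-7.6, 2.1, 4.3]
finger_gap: 0.0003
```

move_arm(turn=[[0,0,0],[0,0,0],[0,0,0],[0,0,0],[0,0,0],[0,0,0],[0,0,0],[0,0,0],[0,0,0],[0,0,0],[0,0,0]], linear=[[-7,0.6,0],[-8,0.7,0],[0,0,30],[0,0,30],[0,-40,0],[19,-40,0],[19,-40,0],[19,0,0],[0,0,-25],[0,0,-10],[0,0,0]], grip=[1,1,1,1,1,1,1,1,1,1,1])

```text
time_s: 8.05
position: [0.5428, -0.0704, 0.0821]
ee_rot: [-2.174, 0.094, 2.18]
contact_force: [-0.5, 0.3, -0.4]
finger_gap: 0.0001
```

```bash
python3 - <<'E'
from h import *
tool()
E
```

```text
t 8.05 pos [ 0.5428 -0.0704  0.0821] board [  17.9 -104.7] x [-0.003  0.001 -1.   ] yaw of tool y rel board -1.571 F [-0.5  0.3 -0.4] gap 0.0001
```

move_arm(turn=[[0,0,0],[0,0,0],[0,0,0],[0,0,0],[0,0,0],[0,0,0],[0,0,0],[0,0,0],[0,0,0],[0,0,0],[0,0,0],[0,0,0]], linear=[[0.2,0,-16],[0,0,-7.5],[0,0,0],[0.8,9,0],[0.6,7,0],[0.44,5,0],[0.44,5,0],[0.44,5,0],[0.44,5,0],[0.44,5,0],[0.44,5,0],[0,0,0]], grip=[1,1,1,1,1,1,1,1,1,1,1,1])

```text
time_s: 9.25
position: [0.5481, -0.0241, 0.0598]
ee_rot: [-2.177, 0.095, 2.177]
contact_force: [0.5, 0.6, -0.7]
finger_gap: 0.0004
```

move_arm(turn=[[0,0,0],[0,0,0],[0,0,0],[0,0,0],[0,0,0],[0,0,0],[0,0,0],[0,0,0],[0,0,0],[0,0,0],[0,0,0]], linear=[[0.44,5,0],[0.44,5,0],[0.44,5,0],[0.44,5,0],[0.44,5,0],[0.44,5,0],[0.44,5,0],[0.44,5,0],[0.44,5,0],[0.26,3,0],[0,0,0]], grip=[1,1,1,1,1,1,1,1,1,1,1])

```text
time_s: 10.35
position: [0.5523, 0.0238, 0.0598]
ee_rot: [-2.177, 0.094, 2.177]
contact_force: [0.2, -0.2, -0.2]
finger_gap: 0.0001
```

```bash
python3 - <<'E'
from h import *
tool()
im,d=shot('side')
xs=np.arange(-.12,.08,.0004);ys=np.arange(-.08,.2,.0004)
I=ortho('side',im,.038,BO,YAW,xs,ys);cv2.imwrite('pics/o3.png',np.clip(I[::-1,::-1,::-1],0,255).astype('uint8'))
for q in('plate_line','board_end','plate'):
    print(q,[(np.round(w2b(a['location'])*1000,1),round(a['conf'],2)) for a in cams.landmark_of('side',q)[:2]])
E
```

```text
t 10.35 pos [0.5523 0.0238 0.0598] board [ 19.2 -10. ] x [-0.  0. -1.] yaw of tool y rel board -1.571 F [ 0.2 -0.2 -0.2] gap 0.0001
plate_line [(array([ 17.3, 117.1]), 0.79)]
board_end [(array([  5.8, 150. ]), 0.58)]
plate [(array([24.4, 74.9]), 0.9)]
```

View pics/o3.png

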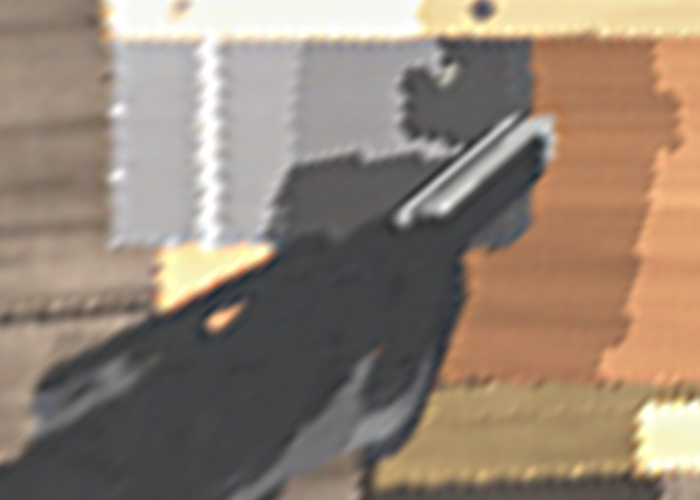

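Line is at column 207, i.e. y≈117 mm in the board frame, and the network says 117.1. The target is 150. The plate still lies along the fence.

move_arm(turn=[[0,0,0],[0,0,0],[0,0,0],[0,0,0],[0,0,0],[0,0,0],[0,0,0],[0,0,0],[0,0,0],[0,0,0],[0,0,0]], linear=[[0.35,4,0],[0.35,4,0],[0.35,4,0],[0.35,4,0],[0.35,4,0],[0.35,4,0],[0.26,3,0],[0.18,2,0],[0,0,0],[-0.88,-10,0],[0,0,0]], grip=[1,1,1,1,1,1,1,1,1,1,1])

```text
time_s: 11.65
position: [0.5539, 0.0413, 0.0598]
ee_rot: [-2.177, 0.096, 2.176]
contact_force: [-0.1, 0.1, -0.6]
finger_gap: -0.0003
```

```bash
python3 - <<'E'
from h import *
tool()
im,d=shot('side')
xs=np.arange(-.06,.08,.0004);ys=np.arange(-.08,.2,.0004)
out=[]
for z in(.038,.03):
    I=ortho('side',im,z,BO,YAW,xs,ys);out.append(np.clip(I[::-1,::-1,::-1],0,255).astype('uint8'))
    if z==.038:
        for x in(-.01,0,.01,.02,.03,.04): print('line',x,edge(I[np.abs(xs-x)<.004].mean(1 if 0 else 0).mean(1),ys,.12,.17,True))
    else: 
        S=I[:,:,0]-I[:,:,2]
        for x in(-.055,-.045): print('end',x,edge(S[np.abs(xs-x)<.004].mean(0),ys,.13,.17))
cv2.imwrite('pics/o4.png',cv2.resize(cv2.vconcat(out),None,fx=.85,fy=.85))
for q in('plate_line','board_end','plate'):
    print(q,[(np.round(w2b(a['location'])*1000,1),round(a['conf'],2)) for a in cams.landmark_of('side',q)[:2]])
E
```

```text
t 11.65 pos [0.5539 0.0413 0.0598] board [19.3  7.5] x [ 0. -0. -1.] yaw of tool y rel board -1.572 F [-0.1  0.1 -0.6] gap -0.0003
line -0.01 0.14521833612740853
line 0 0.14460671892497065
line 0.01 0.14500570778851485
line 0.02 0.1455194132361033
line 0.03 0.1443235784006434
line 0.04 0.14493252429318776
end -0.055 0.135652021563341
end -0.045 0.1402783068783055
plate_line [(array([ 17.6, 144.8]), 0.87)]
board_end [(array([ -0.3, 150.2]), 0.86)]
plate [(array([ 24.6, 107. ]), 0.82), (array([  2.6, 150.5]), 0.39)]
```

View pics/o4.png

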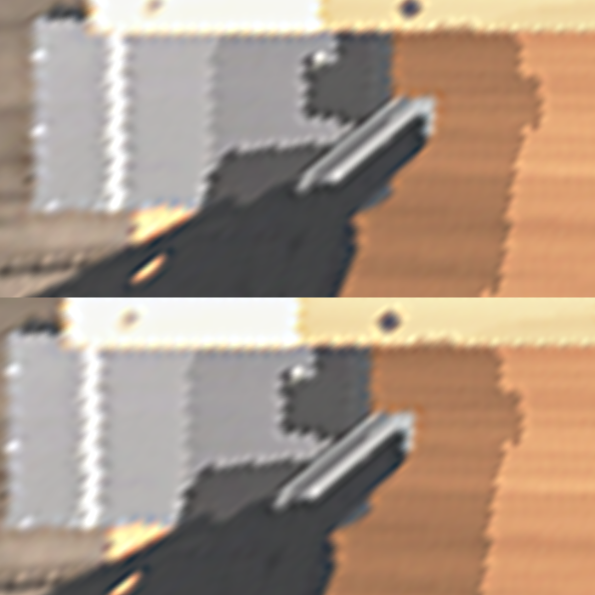

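Line is at 145 mm, parallel to the end; both cameras and the networks put the board's end at about 150. I'll push 5 mm more, then back away and check from above.

move_arm(turn=[[0,0,0],[0,0,0],[0,0,0],[0,0,0],[0,0,0],[0,0,0],[0,0,0],[0,0,0],[0,0,0],[0,0,0],[0,0,0],[0,0,0]], linear=[[0.8,8.5,0],[0.18,2,0],[0.18,2,0],[0.18,2,0],[0.05,0.5,0],[0,0,0],[-0.88,-10,0],[-0.88,-10,0],[0,0,30],[0,0,40],[0,-45,30],[0,-45,30]], grip=[1,1,1,1,1,1,1,1,1,1,1,1])

```text
time_s: 13.05
position: [0.5533, -0.0471, 0.1868]
ee_rot: [-2.178, 0.093, 2.177]
contact_force: [0.0, -0.5, -0.2]
finger_gap: -0.0001
```

move_arm(turn=[[0,0,0],[0,0,0],[0,0,0],[0,0,0],[0,0,0],[0,0,0],[0,0,0],[0,0,0]], linear=[[0,-45,0],[0,-45,0],[0,-45,0],[0,-45,0],[0,-45,0],[0,-45,0],[0,-45,0],[0,0,0]], grip=[1,1,1,1,1,1,1,1])

```text
time_s: 13.85
position: [0.5521, -0.3667, 0.1848]
ee_rot: [-2.175, 0.102, 2.174]
contact_force: [-0.1, 0.6, -0.6]
finger_gap: 0.0003
```

```bash
cat > chk.py <<'E'
from h import *
import sys
tool()
xs=np.arange(-.11,.11,.0005);ys=np.arange(-.17,.21,.0005)
im,d=shot('top');B=ortho('top',im,.038,BO,YAW,xs,ys);A=ortho('top',im,.03,BO,YAW,xs,ys);C=ortho('top',im,.044,BO,YAW,xs,ys)
im2,_=shot('side');D=ortho('side',im2,.038,BO,YAW,xs,ys)
cv2.imwrite('pics/%s.png'%sys.argv[1],np.clip(B[::-1,::-1,::-1],0,255).astype('uint8'))
T=B.mean(2);S=A[:,:,0]-A[:,:,2]
for x in(-.01,.01,.03,.05): print('line top/side',x,[round(1000*edge(I[np.abs(xs-x)<.006].mean(0).mean(1),ys,.13,.17,True),1) for I in(B,D)])
for x in(-.07,-.05): print('end',x,round(1000*edge(S[np.abs(xs-x)<.008].mean(0),ys,.13,.17),1))
for y in(.05,.08,.11,.13,.17): print('near top/side',y,[round(1000*edge(I[:,np.abs(ys-y)<.008].mean(1).mean(1),xs,-.045,-.005),1) for I in(B,D)])
for y in(-.1,-.05,.0): print('fence@.03',round(1000*edge(S[:,np.abs(ys-y)<.008].mean(1),xs,.05,.08),1))
for n in('top','side'):
  for q in('plate_line','board_end','plate','board'):
    print(n,q,[(np.round(w2b(a['location'])*1000,1),round(a['conf'],2)) for a in cams.landmark_of(n,q)[:1]])
E
python3 chk.py o5
```

```text
t 13.85 pos [ 0.5521 -0.3667  0.1848] board [  52.9 -399.1] x [ 0.    -0.001 -1.   ] yaw of tool y rel board -1.576 F [-0.1  0.6 -0.6] gap 0.0003
line top/side -0.01 [np.float64(150.0), np.float64(149.9)]
line top/side 0.01 [np.float64(150.8), np.float64(149.6)]
line top/side 0.03 [np.float64(149.9), np.float64(149.9)]
line top/side 0.05 [np.float64(150.3), np.float64(149.7)]
end -0.07 149.5
end -0.05 150.2
near top/side 0.05 [np.float64(-28.2), np.float64(-18.3)]
near top/side 0.08 [np.float64(-27.0), np.float64(-18.4)]
near top/side 0.11 [np.float64(-28.0), np.float64(-18.2)]
near top/side 0.13 [np.float64(-28.9), np.float64(-21.6)]
near top/side 0.17 [np.float64(-25.0), np.float64(-43.4)]
fence@.03 65.5
fence@.03 65.1
fence@.03 64.9
top plate_line [(array([ 25.2, 152.1]), 0.68)]
top board_end [(array([  2.8, 145.9]), 0.75)]
top plate [(array([ 25.3, 109.2]), 0.61)]
top board [(array([1.1, 1.8]), 0.67)]
side plate_line [(array([ 17.7, 150.6]), 0.55)]
side board_end [(array([  3. , 151.7]), 0.86)]
side plate [(array([ 24.7, 112.5]), 0.57)]
side board [(array([ 2.5, -0.8]), 0.72)]
```

View pics/o5.png

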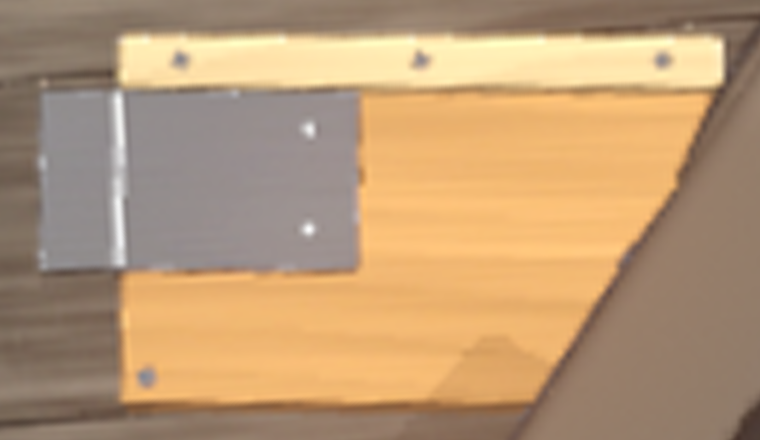

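The line (column ~118) stands over the board's end (~121). The far edge (row ~90) lies along the fence (row ~88) with no visible gap. The arm is clear, so I'm handing in.

```bash
python3 -c "
from plant import manip
print(manip.finish_job())"
```

```text
the job is handed in; nothing more can be done
None
```

I set the plate against the fence with the scribed line over the board's left-hand end and handed the job in. No verdict was reported. With the gripper shut, I pushed the plate's near edge until it stalled on the fence at about 8 N. I then slid it about 100 mm along the fence from its right-hand end, and drew the arm well clear at about 14 s.

**Last checks, from both cameras:**
- **Scribed line:** it stands at 149.6–150.8 mm in the board's frame, and the board's end measures 149.5–150.2 mm, so they agree to about 1 mm against a tolerance of 5 mm. I measured the line at four places and found it parallel to the end.
- **Fence:** the far edge lies along the fence with no visible gap. From above, the near edge puts the gap at roughly 1–3 mm against a limit of 4 mm. I did not press the plate against the fence again after sliding it.
- **Bystanders:** I kept away from the bush, the folding rule and the file. I did not measure their positions again at the end.

**Disagreements:**
- The top camera's network put the line 6 mm beyond its own estimate of the board's end; it is only good to about 4 mm per point. The side network put it 1 mm short.
- The side camera's near-edge reading differs from the top camera's by about 9 mm. I took this to be the plate's shaded edge and did not use it.

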